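# Index the model-fence drilling slide one notch

### The job

Advance the model road strip in the fence-post drilling jig by one notch: pull the black spring knob straight up until its pin is clear, slide the carriage one notch towards the drill bridge, and let the knob go so that its pin drops fully home in that next notch. Leave the glue bottle and spray can standing where they are.

Things in the scene. Friction and masses are not known exactly. Their poses are not given: they have to be found in the camera images.
- jig: Drilling jig fixed to the table, turned any way: base plate 410 x 190 x 12 mm, x -205 to 205, y -85 to 105. Origin: on the table under the slide's middle; z up, x along the slide towards the drill bridge, a dark steel portal 92 mm high at x = 167, y -12 to 97. The carriage's road-and-grass strip (y 8 to 76, bushes and clamp screws up to 71 mm high) passes under it. A loose paint jar stands by.
- carriage (a joint): Travel (m) of the grey carriage (100 x 160 mm, top 45 mm above the table) along the jig's x; 0 at the start, where it is locked in the middle notch; grows towards the drill bridge. The notches of the steel bar under the knob lie 45 mm apart, at -0.09, -0.045, 0, 0.045 and 0.09; end stops just beyond. About 1 N of friction. A seated pin leaves about 2 mm of play.
- plunger (a joint): Rise (m) of the spring knob on the carriage: 0 fully home, stop at 0.022. Spring 4 N at 0, 8 N at the stop. Above 0.016 the 10 mm round-nosed pin is clear of the bar. Notches have sloping mouths 27 mm wide: let go within about 9 mm of a notch's middle, the pin slides home by itself, centring the carriage; let go elsewhere it rests on the bar at about 0.015.
- knob (a point): Middle of the black round upright pull knob (30 mm diameter, 30 mm high): on its axis, 14 mm below its top, 16 mm above its underside. It moves with carriage and plunger: in the jig's frame it is at x = carriage travel, y = -45 mm, z = 79 mm + rise. Under it a 22 mm collar stands on the carriage, up to 58 mm above the table.
- glue_bottle: Bystander: white glue bottle with red cap, 50 mm in diameter, 145 mm high, standing loose on the table to the left or right of the jig, clear of it. Origin: centre of its underside.
- spray_can: Bystander: blue spray can, 52 mm in diameter, 160 mm high, standing loose on the table on the other side of the jig from the glue bottle. Origin: centre of its underside.

How it is judged:
On the way:
1. the knob is pulled up at least 10 mm while the carriage is still at its first notch (within 15 mm) (value of joint plunger above 0.01 m and value of joint carriage between -0.015 and 0.015 m), for 0.1 s.
At the end, for the whole second after the job is handed in: the carriage stands one notch (45 mm, within 5 mm) nearer to the drill bridge than at the start, and the knob is down within 3 mm of fully home, its pin in that notch (value of joint carriage between 0.04 and 0.05 m and value of joint plunger below 0.003 m); the robot touches nothing.
It fails at once if the glue bottle or spray can is shoved more than 30 mm or tipped more than 20 degrees (distance of any of glue_bottle, spray_can from where it was at the start of the episode above 0.03 m or angle between any of glue_bottle, spray_can's own z axis and vertical above 0.35 rad).
It also fails if it takes over 37 s, if anything falls off the work surface, if the arm or the gripper's body presses on something with over 40 N, if the wrist force passes 120 N, or if a joint passes its speed limit or range.

### The arm

A 7-joint arm with a two-finger parallel gripper is mounted at the origin on the work surface. World frame = base frame: x ahead of the robot, y to its left, z up, the work surface at z = 0. Lengths are in m, angles in rad, forces in N, time in s.
With the tool pointing down it reaches from about 0.4 to 0.85 m from the base axis. Payload 4.5 kg.
Tool frame: the origin (TCP) lies on the centre line of the jaws, within the pads' length; the fingertips stand 25 mm ahead of it and the grasp point (between the pads) lies 6 mm ahead of it; z points along the fingers, y is the direction in which the jaws open and shut (so a half turn about z gives the same grasp; the last joint's range is limited). The gripper opens to 88 mm and grips with 3 to 60 N. Pads are 18 mm wide; open, the fingers measure 123 mm over their backs; the gripper's body (75 mm by 187 mm) begins 45 mm behind the grasp point.
Start: joints at [-1.077, 0.689, -0.195, 1.565, 0.157, 0.902, -0.215], TCP at [0.277, 0.56, 0.264] pointing down, gripper open.
Joint ranges: [-3.01, 3.01], [-0.46, 2.08], [-1.47, 1.51], [0.13, 2.56], [-1, 4.14], [0.04, 2.09], [-2.66, 2.66]. Speed limits (rad/s): [2.57, 2.57, 3.14, 3.14, 3.14, 3.14, 3.14].

### API

Orientations are given as a unit quaternion [x, y, z, w].
In Python, from plant import r, eyes gives the robot as it stands.
- The arm moves only by the tool servo_tool, never from a script. Its argument "deltas" is a list of rows, each an object of numbers: "dx", "dy", "dz": the shift along the tool's x, y, z in units of 60 mm (1.0 is 60 mm); "ax", "ay", "az": the turn, a rotation vector about the tool's x, y, z in units of 6 degrees (1.0 is 6 degrees); "hand": the finger opening in mm, from 0 to 88.1. A call has 1 to 10 rows; each row is the pose to reach, as a shift and turn from the pose commanded when the call began, along the tool's axes at that moment; what a row does not reach only later rows make up. A row lasts 1/8 s, in which the tool goes at most 62.5 mm and 10.7 degrees, less where a joint would pass 70% of its speed; a pose out of reach is approached as far as the arm can. A call with a gripper value outside its range is refused whole. The fingers move at their own pace and stop on an object; "newtons" is the grip in N (left out, the last holds). Time passes only in rows, so rows that repeat a pose let the fingers close. It gives the time, the measured TCP pose, the force and the opening at its end, in the units of the state.
- r.get_state(): the state, without advancing time (a new reading comes with each control period).
- eyes.snapshot(name): name is "scene" or "top" or "wrist"; returns (picture, depth): 400x640x3 uint8, red, green, blue; 400x640 float32, m along the optical axis (not along the pixel's ray), 0 where there is no reading.
- eyes.camera_model(name): a dict with "fx", "fy", "cx", "cy" (pixels), "k1" (the pictures are not rectified: a ray, as slopes to the right and down, at radius r is drawn at 1 + k1 r^2 times it, then the intrinsics apply), "pose" (4x4, takes a point from camera to world coordinates). Camera axes: x right, y up, looking along -z (the intrinsics and any distortion apply to the point x, -y, -z); pixel columns grow to the right and rows downward; lengths in m; the calibration is good to about 2 mm. A picture is of the moment at which its call begins: read the wrist's pose just before it. camera_model takes no time and is no camera call; for the wrist camera it gives the pose at the moment of the call.
- r.finish_job(): hands the job in, once; it reports no verdict.
The state is a dict: "clock": time; "q": joint angles; "qd": joint speeds; "joint_torque": joint torques, N m; "tool_pos": TCP position; "eef_rot": TCP orientation; "contact_force": force on the tool from outside, world axes, zero at the start; "moment": the same for the moment, N m; "opening": opening from 0.0 (shut) to 1.0 (fully open).
Only numpy, scipy, OpenCV 4.12 (cv2) and the standard library are available. Lean on these libraries where they do the work, as an engineer would, in place of code of your own. Each camera call takes 0.05 s, during which the arm holds its last target.

## Working session

There is one attempt and no reset: what is moved stays moved. The work goes in short steps, Python scripts to look and compute and a tool call to move; the robot and the scene stay as the last step left them, time stands still between calls to the robot, and variables do not carry over. Pictures are saved under pics/ and viewed, and the job is handed in when it is done.

Besides the shell and the picture viewer there is one more tool, called by a JSON object that holds its "op" and its "data". servo_tool: Moves the arm, as the interface text tells. Its arguments: {"type":"object","properties":{"deltas":{"type":"array","items":{"type":"object","properties":{"dx":{"type":"number"},"dy":{"type":"number"},"dz":{"type":"number"},"ax":{"type":"number"},"ay":{"type":"number"},"az":{"type":"number"},"hand":{"type":"number"}}}},"newtons":{"type":"number"}},"required":["deltas"]}

```bash
mkdir -p pics; ls; python3 - <<'E'
from plant import r, eyes
import cv2, numpy as np
s=r.get_state(); print({k:np.round(v,4) for k,v in s.items()})
for n in ("scene","top"):
    p,d=eyes.snapshot(n); cv2.imwrite(f"pics/{n}0.png",p[:,:,::-1]); np.save(f"pics/{n}0.npy",d); np.save(f"pics/{n}0rgb.npy",p)
    m=eyes.camera_model(n); print(n,m)
E
```

```text
pics
{'clock': np.float64(0.0), 'q': array([-1.0772,  0.69  , -0.1945,  1.5663,  0.1573,  0.9025, -0.2151]), 'qd': array([ 0.001 ,  0.001 , -0.0002, -0.0013,  0.    , -0.0017, -0.0001]), 'joint_torque': array([-3.00000e-04, -5.27557e+01, -1.26690e+00, -1.53428e+01,
       -5.26000e-02,  6.60000e-03,  2.00000e-04]), 'tool_pos': array([0.2771, 0.5595, 0.2629]), 'eef_rot': array([ 2.278e-01,  9.737e-01, -9.000e-04, -1.000e-04]), 'contact_force': array([-0.373 ,  0.2978,  0.3355]), 'moment': array([-0.0114, -0.0364, -0.0126]), 'opening': np.float64(0.9984)}
scene {'fx': 407.52100428078137, 'fy': 407.52100428078137, 'cx': 316.2840609387478, 'cy': 196.42307132192173, 'k1': -0.006931241072982769, 'pose': array([[-0.80889953, -0.4175785 ,  0.41389582,  1.03461467],
       [ 0.58781134, -0.58948938,  0.55405784,  0.6249207 ],
       [ 0.01262455,  0.69146978,  0.72229506,  0.89913983],
       [ 0.        ,  0.        ,  0.        ,  1.        ]])}
top {'fx': 440.33291604944066, 'fy': 440.33291604944066, 'cx': 315.1732483538391, 'cy': 203.06373435726672, 'k1': -0.11856549902926393, 'pose': array([[-0.01242532,  0.99887814, -0.04569541,  0.51784077],
       [-0.99950427, -0.01108505,  0.02946766,  0.01976334],
       [ 0.02892806,  0.0460389 ,  0.9985207 ,  1.17506479],
       [ 0.        ,  0.        ,  0.        ,  1.        ]])}
```

View pics/scene0.png

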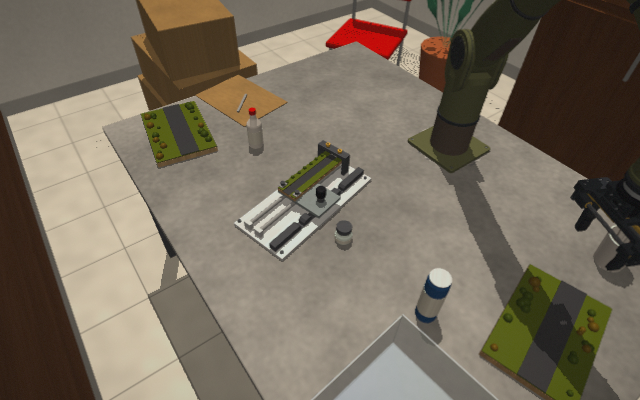

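View pics/top0.png

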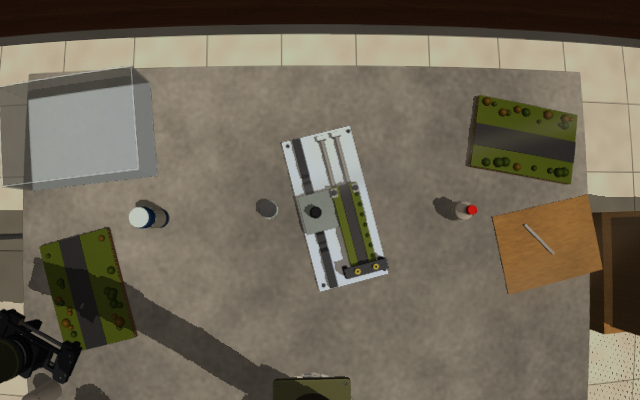

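Both views agree. In the top picture the knob is at about (315,211), the jig corners at (282,142), (351,127), (387,273) and (321,290), and the bridge at the robot-side end near (365,270). The paint jar is at (267,209), the can at (145,217) and the bottle at (467,210).

```bash
cat > h.py <<'E'
import numpy as np, cv2
def cloud(m,d):
    h,w=d.shape
    K=np.array([[m['fx'],0,m['cx']],[0,m['fy'],m['cy']],[0,0,1]])
    u,v=np.meshgrid(np.arange(w),np.arange(h))
    pts=np.stack([u,v],-1).reshape(-1,1,2).astype(float)
    n=cv2.undistortPoints(pts,K,np.array([m['k1'],0,0,0,0.])).reshape(h,w,2)
    P=np.stack([n[...,0]*d,-n[...,1]*d,-d],-1)
    T=m['pose']; W=P@T[:3,:3].T+T[:3,3]; W[d<=0]=np.nan
    return W
E
python3 - <<'E'
from plant import r, eyes
import numpy as np,cv2
from h import cloud
for n in("top","scene"):
    p=np.load(f"pics/{n}0rgb.npy");d=np.load(f"pics/{n}0.npy");W=cloud(eyes.camera_model(n),d)
    if n=="top":
        for u,v in [(284,144),(349,129),(384,272),(322,287),(315,211),(305,200),(200,300)]: print(u,v,np.round(W[v,u],4),p[v,u])
    # white plate: height ~12mm, bright
    g=p.astype(int)
    jig=(W[...,0]>.3)&(W[...,0]<.8)&(abs(W[...,1]-0.02)<.2)
    m=jig&(g.min(-1)>150)&(W[...,2]<.03)&(W[...,2]>0)
    x=W[m][:,:2].astype(np.float32); print(n,m.sum(),np.median(W[m][:,2]),cv2.minAreaRect(x))
    k=jig&(W[...,2]>.07)&(g.max(-1)<75)
    print(" dark high",k.sum())
    num,lab,st,ce=cv2.connectedComponentsWithStats(k.astype(np.uint8))
    for i in range(1,num):
        if st[i,4]>15:
            q=W[lab==i]; print(st[i],np.round(np.median(q,0),4),np.round(q.min(0),4),np.round(q.max(0),4))
            t=q[q[:,2]>np.percentile(q[:,2],98)-.004]; print("   top",np.round((t.min(0)+t.max(0))/2,4),np.round(t.mean(0),4),len(t), cv2.minAreaRect(q[:,:2].astype(np.float32)))
E
```

```text
284 144 [0.7293 0.0665 0.0128] [187 194 190]
349 129 [ 0.7686 -0.1076  0.0137] [138 143 143]
384 272 [ 0.3861 -0.1948  0.0133] [186 193 201]
322 287 [ 0.3492 -0.0299  0.0097] [162 168 171]
315 211 [ 0.5478 -0.0115  0.0946] [27 26 25]
305 200 [0.5777 0.0125 0.0447] [119 122 113]
200 300 [0.3169 0.2948 0.0017] [134 123 109]
top 4147 0.012443838648377392 ((0.558638334274292, -0.06697891652584076), (0.40798836946487427, 0.19006624817848206), 13.783346176147461)
 dark high 480
[310 207  12  11 107] [ 0.5452 -0.0115  0.0928] [ 0.533  -0.0264  0.0785] [0.5578 0.0008 0.0992]
   top [ 0.5441 -0.0126  0.0965] [ 0.544  -0.0112  0.0955] 33 ((0.5454049110412598, -0.012811603024601936), (0.02724635601043701, 0.024826299399137497), 89.78704833984375)
[344 258  40  21 347] [ 0.4058 -0.132   0.084 ] [ 0.381  -0.1798  0.0701] [ 0.4293 -0.0823  0.0897]
   top [ 0.4065 -0.1316  0.0871] [ 0.4065 -0.1322  0.0863] 135 ((0.40497660636901855, -0.13328687846660614), (0.026050010696053505, 0.10015306621789932), 13.503276824951172)
scene 1830 0.012314020496052291 ((0.550422728061676, -0.04030981659889221), (0.41170409321784973, 0.2586206793785095), 13.763895988464355)
 dark high 217
[319 145  31  17 103] [ 0.4106 -0.1221  0.0793] [ 0.3804 -0.1799  0.0706] [ 0.4277 -0.0783  0.0871]
   top [ 0.4045 -0.1263  0.0846] [ 0.4099 -0.1241  0.0841] 28 ((0.41238686442375183, -0.12838995456695557), (0.023754611611366272, 0.10506978631019592), 23.923297882080078)
[316 186  10  12 107] [ 0.549  -0.0057  0.0907] [ 0.532  -0.0238  0.0701] [0.5604 0.0051 0.0965]
   top [ 0.5456 -0.0096  0.0939] [ 0.5455 -0.0092  0.0933] 44 ((0.5467430353164673, -0.009187933057546616), (0.02891664206981659, 0.025411833077669144), 56.714534759521484)
```

Plate rectangle is 408 x 190 mm at z 12 mm, as specified, and yaw is 13.8°. It predicts the knob at (0.5455, -0.0136), and the knob seen directly is at (0.545, -0.012). Next I'll compute the approach in tool axes.

```bash
cat > rel.py <<'E'
from plant import r
import numpy as np,sys
from scipy.spatial.transform import Rotation as R
def rel(pos,yaw=np.deg2rad(13.8)):
    s=r.get_state(); A=R.from_quat(s['eef_rot'])
    y=np.array([np.cos(yaw),np.sin(yaw),0]); z=np.array([0,0,-1.]); x=np.cross(y,z)
    B=R.from_matrix(np.stack([x,y,z],1))
    print('pos',np.round(s['tool_pos'],4),'yaw jaw',np.rad2deg(np.arctan2(*A.as_matrix()[[1,0],1])),'F',np.round(s['contact_force'],2),'open',s['opening'],'t',s['clock'])
    print('d (60mm)',np.round(A.inv().apply(np.array(pos)-s['tool_pos'])/.06,3),'a (6deg)',np.round(np.rad2deg((A.inv()*B).as_rotvec())/6,3))
E
python3 -c "
from rel import *
rel([.5455,-.0125,.16])"
```

```text
pos [0.2772 0.5596 0.263 ] yaw jaw 63.65984706014563 F [-0.16  0.18 -0.06] open 1.0019595176341802 t 0.1
d (60mm) [-8.238 -6.558  1.729] a (6deg) [-1.40e-02  8.00e-03  8.31e+00]
```

{"op": "servo_tool", "data": {"deltas": [{"dx": -0.8,"dy": -0.65,"dz": 0,"az": 0.8,"hand": 60},{"dx": -1.6,"dy": -1.3,"dz": 0,"az": 1.6,"hand": 60},{"dx": -2.4,"dy": -1.95,"dz": 0,"az": 2.4,"hand": 60},{"dx": -3.2,"dy": -2.6,"dz": 0,"az": 3.2,"hand": 60},{"dx": -4.0,"dy": -3.2,"dz": 0,"az": 4.0,"hand": 60},{"dx": -4.8,"dy": -3.85,"dz": 0,"az": 4.8,"hand": 60},{"dx": -5.6,"dy": -4.5,"dz": 0,"az": 5.7,"hand": 60},{"dx": -6.4,"dy": -5.1,"dz": 0,"az": 6.5,"hand": 60},{"dx": -7.2,"dy": -5.75,"dz": 0.3,"az": 7.3,"hand": 60},{"dx": -8.0,"dy": -6.4,"dz": 0.6,"az": 8.1,"hand": 60}]}}

```text
schema error: expected keys dx, dy, dz, ax, ay, az, hand
```

```bash
python3 -c "
from rel import *
rel([.5455,-.0125,.16])"
```

```text
pos [0.2772 0.5596 0.263 ] yaw jaw 63.65984706014563 F [-0.16  0.18 -0.06] open 1.0019595176341802 t 0.1
d (60mm) [-8.238 -6.558  1.729] a (6deg) [-1.40e-02  8.00e-03  8.31e+00]
```

All keys are needed in every row.

{"op": "servo_tool", "data": {"deltas": [{"dx": -0.8,"dy": -0.65,"dz": 0,"ax": 0,"ay": 0,"az": 0.8,"hand": 60},{"dx": -1.6,"dy": -1.3,"dz": 0,"ax": 0,"ay": 0,"az": 1.6,"hand": 60},{"dx": -2.4,"dy": -1.95,"dz": 0,"ax": 0,"ay": 0,"az": 2.4,"hand": 60},{"dx": -3.2,"dy": -2.6,"dz": 0,"ax": 0,"ay": 0,"az": 3.2,"hand": 60},{"dx": -4.0,"dy": -3.2,"dz": 0,"ax": 0,"ay": 0,"az": 4.0,"hand": 60},{"dx": -4.8,"dy": -3.85,"dz": 0,"ax": 0,"ay": 0,"az": 4.8,"hand": 60},{"dx": -5.6,"dy": -4.5,"dz": 0,"ax": 0,"ay": 0,"az": 5.7,"hand": 60},{"dx": -6.4,"dy": -5.1,"dz": 0,"ax": 0,"ay": 0,"az": 6.5,"hand": 60},{"dx": -7.2,"dy": -5.75,"dz": 0.3,"ax": 0,"ay": 0,"az": 7.3,"hand": 60},{"dx": -8.0,"dy": -6.4,"dz": 0.6,"ax": 0,"ay": 0,"az": 8.1,"hand": 60}]}}

```text
clock: 1.35
tool_pos: [0.5363, 0.0047, 0.2283]
eef_rot: [0.609, 0.793, 0.0, 0.0]
contact_force: [0.7, 0.0, -0.4]
opening: 0.681
```

```bash
python3 -c "
from rel import *
rel([.5455,-.0125,.16])"
```

```text
pos [0.5363 0.0047 0.2283] yaw jaw 14.913547277291478 F [ 0.73  0.01 -0.36] open 0.6813018952138654 t 1.35
d (60mm) [-0.316  0.075  1.139] a (6deg) [ 0.005 -0.002  0.186]
```

{"op": "servo_tool", "data": {"deltas": [{"dx": -0.3,"dy": 0.07,"dz": 0.6,"ax": 0,"ay": 0,"az": 0.19,"hand": 60},{"dx": -0.3,"dy": 0.07,"dz": 1.1,"ax": 0,"ay": 0,"az": 0.19,"hand": 60},{"dx": -0.3,"dy": 0.07,"dz": 1.1,"ax": 0,"ay": 0,"az": 0.19,"hand": 60}]}}

```text
clock: 1.72
tool_pos: [0.5426, -0.0101, 0.1608]
eef_rot: [0.616, 0.788, -0.002, -0.002]
contact_force: [0.1, -0.0, 0.0]
opening: 0.68
```

```bash
python3 - <<'E'
from rel import *
rel([.5455,-.0125,.088])
from plant import eyes
import cv2
from h import cloud
for n in ("wrist","scene"):
    m=eyes.camera_model(n);p,d=eyes.snapshot(n)
    W=cloud(m,d); g=p.astype(int)
    cv2.imwrite(f"pics/{n}1.png",p[:,:,::-1])
    k=(np.hypot(W[...,0]-.5455,W[...,1]+.0125)<.022)&(W[...,2]>.088)&(W[...,2]<.1)
    q=W[k]; print(n,len(q), len(q) and (np.round(q.min(0),4),np.round(q.max(0),4),np.round(cv2.minEnclosingCircle(q[:,:2].astype(np.float32))[0],4),np.round(cv2.minEnclosingCircle(q[:,:2].astype(np.float32))[1],4)))
E
```

```text
pos [ 0.5426 -0.0101  0.1608] yaw jaw 13.9060165472392 F [ 0.14 -0.03  0.04] open 0.6799721972941025 t 1.725
d (60mm) [-0.052  0.044  1.213] a (6deg) [-0.05  -0.012  0.018]
wrist 1211 (array([ 0.528 , -0.0281,  0.0881]), array([0.5571, 0.001 , 0.0956]), array([ 0.5424, -0.014 ]), np.float64(0.0152))
scene 62 (array([ 0.5307, -0.0241,  0.0881]), array([0.5587, 0.0046, 0.0968]), array([ 0.5447, -0.0099]), np.float64(0.015))
```

View pics/wrist1.png

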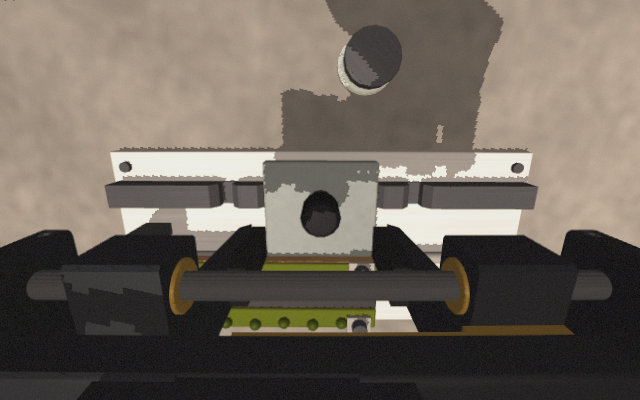

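Wrist view shows the knob at (320,213), centred between the fingers, with a collision-free path down. The wrist fit gives (0.5424, -0.014) and r = 15 mm. I'll descend and close.

{"op": "servo_tool", "data": {"deltas": [{"dx": -0.05,"dy": 0.01,"dz": 0.5,"ax": 0,"ay": 0,"az": 0,"hand": 60},{"dx": -0.05,"dy": 0.01,"dz": 0.9,"ax": 0,"ay": 0,"az": 0,"hand": 60},{"dx": -0.05,"dy": 0.01,"dz": 1.2,"ax": 0,"ay": 0,"az": 0,"hand": 60},{"dx": -0.05,"dy": 0.01,"dz": 1.2,"ax": 0,"ay": 0,"az": 0,"hand": 60},{"dx": -0.05,"dy": 0.01,"dz": 1.2,"ax": 0,"ay": 0,"az": 0,"hand": 60}], "newtons": 35}}

```text
clock: 2.45
tool_pos: [0.5463, -0.0126, 0.0917]
eef_rot: [0.616, 0.788, 0.001, 0.001]
contact_force: [0.4, 0.2, 0.3]
opening: 0.678
```

```bash
python3 - <<'E'
from rel import *
rel([.544,-.013,.088])
from plant import eyes
import cv2
p,d=eyes.snapshot("scene"); cv2.imwrite("pics/scene2.png",cv2.resize(p[80:260,220:440,::-1],None,fx=3,fy=3))
E
```

```text
pos [ 0.5463 -0.0126  0.0917] yaw jaw 13.927911879901112 F [0.36 0.19 0.26] open 0.6779294923333311 t 2.45
d (60mm) [ 0.002 -0.039  0.062] a (6deg) [0.016 0.002 0.021]
```

View pics/scene2.png

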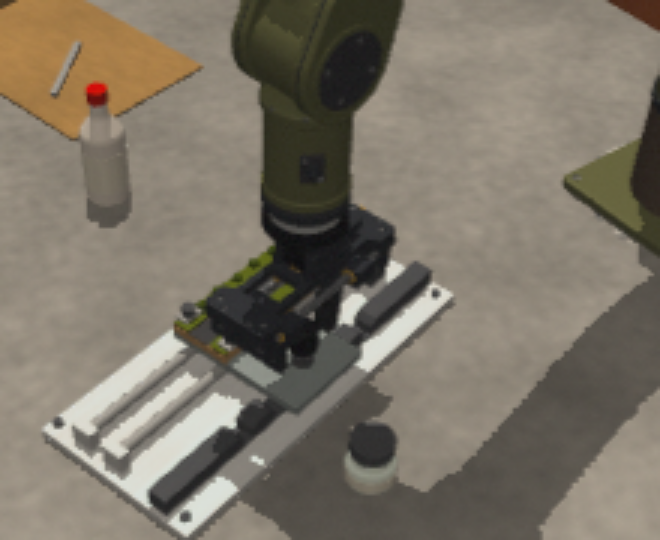

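Fingers straddle the knob and nothing else is near. I'll go about 3 mm lower, then close.

{"op": "servo_tool", "data": {"deltas": [{"dx": 0,"dy": -0.03,"dz": 0.06,"ax": 0,"ay": 0,"az": 0,"hand": 60},{"dx": 0,"dy": -0.03,"dz": 0.06,"ax": 0,"ay": 0,"az": 0,"hand": 40},{"dx": 0,"dy": -0.03,"dz": 0.06,"ax": 0,"ay": 0,"az": 0,"hand": 34},{"dx": 0,"dy": -0.03,"dz": 0.06,"ax": 0,"ay": 0,"az": 0,"hand": 20},{"dx": 0,"dy": -0.03,"dz": 0.06,"ax": 0,"ay": 0,"az": 0,"hand": 20},{"dx": 0,"dy": -0.03,"dz": 0.06,"ax": 0,"ay": 0,"az": 0,"hand": 20},{"dx": 0,"dy": -0.03,"dz": 0.06,"ax": 0,"ay": 0,"az": 0,"hand": 20}], "newtons": 35}}

```text
clock: 3.38
tool_pos: [0.544, -0.0131, 0.0872]
eef_rot: [0.616, 0.788, 0.0, 0.0]
contact_force: [0.1, -0.0, 1.0]
opening: 0.33
```

Opening is 29 mm, so the knob is gripped. I'll pull straight up about 19 mm.

{"op": "servo_tool", "data": {"deltas": [{"dx": 0,"dy": 0,"dz": -0.1,"ax": 0,"ay": 0,"az": 0,"hand": 20},{"dx": 0,"dy": 0,"dz": -0.2,"ax": 0,"ay": 0,"az": 0,"hand": 20},{"dx": 0,"dy": 0,"dz": -0.32,"ax": 0,"ay": 0,"az": 0,"hand": 20},{"dx": 0,"dy": 0,"dz": -0.32,"ax": 0,"ay": 0,"az": 0,"hand": 20},{"dx": 0,"dy": 0,"dz": -0.32,"ax": 0,"ay": 0,"az": 0,"hand": 20}]}}

```text
clock: 4.0
tool_pos: [0.5436, -0.0132, 0.1062]
eef_rot: [0.616, 0.788, -0.0, -0.0]
contact_force: [0.7, -0.2, -8.2]
opening: 0.327
```

```bash
python3 - <<'E'
from rel import *
rel([.544,-.013,.088])
from plant import eyes
import cv2
p,d=eyes.snapshot("scene"); cv2.imwrite("pics/scene3.png",cv2.resize(p[80:260,220:440,::-1],None,fx=3,fy=3))
p,d=eyes.snapshot("wrist"); cv2.imwrite("pics/wrist3.png",p[:,:,::-1])
E
```

```text
pos [ 0.5436 -0.0132  0.1062] yaw jaw 13.909901141856887 F [ 0.74 -0.2  -8.17] open 0.3270549698549605 t 4.0
d (60mm) [0.003 0.007 0.304] a (6deg) [-0.004 -0.     0.018]
```

View pics/wrist3.png

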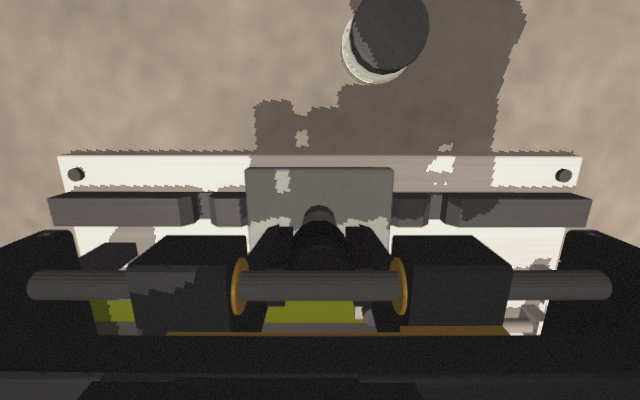

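Downward force is 8.2 N against about 7.5 N expected at 19 mm, and the wrist view shows the pin collar exposed below the knob at (320,215). The pin is clear, so I'll slide 45 mm along jig +x, which is tool -y.

{"op": "servo_tool", "data": {"deltas": [{"dx": 0,"dy": -0.1,"dz": 0,"ax": 0,"ay": 0,"az": 0,"hand": 20},{"dx": 0,"dy": -0.25,"dz": 0,"ax": 0,"ay": 0,"az": 0,"hand": 20},{"dx": 0,"dy": -0.4,"dz": 0,"ax": 0,"ay": 0,"az": 0,"hand": 20},{"dx": 0,"dy": -0.55,"dz": 0,"ax": 0,"ay": 0,"az": 0,"hand": 20},{"dx": 0,"dy": -0.68,"dz": 0,"ax": 0,"ay": 0,"az": 0,"hand": 20},{"dx": 0,"dy": -0.75,"dz": 0,"ax": 0,"ay": 0,"az": 0,"hand": 20},{"dx": 0,"dy": -0.75,"dz": 0,"ax": 0,"ay": 0,"az": 0,"hand": 20},{"dx": 0,"dy": -0.75,"dz": 0,"ax": 0,"ay": 0,"az": 0,"hand": 20}]}}

```text
clock: 5.1
tool_pos: [0.4995, -0.0241, 0.1062]
eef_rot: [0.616, 0.788, -0.001, -0.001]
contact_force: [-0.7, -1.4, -8.2]
opening: 0.327
```

```bash
python3 - <<'E'
from rel import *
rel([.544-.045*.971,-.013-.045*.238,.106])
from plant import eyes
import cv2
p,d=eyes.snapshot("wrist"); cv2.imwrite("pics/wrist4.png",p[:,:,::-1])
E
```

```text
pos [ 0.4995 -0.0241  0.1062] yaw jaw 13.908084028174517 F [-0.73 -1.4  -8.15] open 0.3269322655189748 t 5.1
d (60mm) [0.003 0.014 0.004] a (6deg) [-0.015 -0.002  0.018]
```

View pics/wrist4.png

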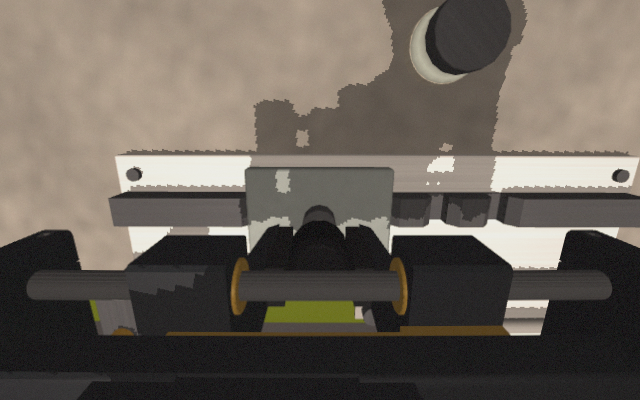

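The carriage came along: it sits unchanged in the view while the base moved about 57 px. TCP travel is 45.4 mm. I'll lower, then release.

{"op": "servo_tool", "data": {"deltas": [{"dx": 0,"dy": 0,"dz": 0.1,"ax": 0,"ay": 0,"az": 0,"hand": 20},{"dx": 0,"dy": 0,"dz": 0.2,"ax": 0,"ay": 0,"az": 0,"hand": 20},{"dx": 0,"dy": 0,"dz": 0.29,"ax": 0,"ay": 0,"az": 0,"hand": 20},{"dx": 0,"dy": 0,"dz": 0.29,"ax": 0,"ay": 0,"az": 0,"hand": 20},{"dx": 0,"dy": 0,"dz": 0.29,"ax": 0,"ay": 0,"az": 0,"hand": 60},{"dx": 0,"dy": 0,"dz": 0.29,"ax": 0,"ay": 0,"az": 0,"hand": 60},{"dx": 0,"dy": 0,"dz": 0.29,"ax": 0,"ay": 0,"az": 0,"hand": 60},{"dx": 0,"dy": 0,"dz": 0.29,"ax": 0,"ay": 0,"az": 0,"hand": 60}]}}

```text
clock: 6.15
tool_pos: [0.5004, -0.0239, 0.0892]
eef_rot: [0.616, 0.788, 0.0, 0.0]
contact_force: [0.3, -0.1, 0.4]
opening: 0.68
```

{"op": "servo_tool", "data": {"deltas": [{"dx": 0,"dy": 0,"dz": -0.3,"ax": 0,"ay": 0,"az": 0,"hand": 60},{"dx": 0,"dy": 0,"dz": -0.8,"ax": 0,"ay": 0,"az": 0,"hand": 60},{"dx": 0,"dy": 0,"dz": -1.3,"ax": 0,"ay": 0,"az": 0,"hand": 60},{"dx": 0,"dy": 0,"dz": -1.3,"ax": 0,"ay": 0,"az": 0,"hand": 60}]}}

```text
clock: 6.65
tool_pos: [0.5014, -0.024, 0.1688]
eef_rot: [0.616, 0.787, 0.001, 0.002]
contact_force: [-0.3, -0.7, 0.0]
opening: 0.679
```

```bash
python3 - <<'E'
from rel import *
rel([.5,-.024,.16])
from plant import eyes
import cv2
from h import cloud
for n in ("wrist","scene"):
    m=eyes.camera_model(n);p,d=eyes.snapshot(n)
    W=cloud(m,d)
    cv2.imwrite(f"pics/{n}5.png",p[:,:,::-1])
    k=(np.hypot(W[...,0]-.5,W[...,1]+.024)<.022)&(W[...,2]>.085)&(W[...,2]<.12)
    q=W[k]; print(n,len(q), len(q) and (np.round(q.min(0),4),np.round(q.max(0),4),np.round(np.percentile(q[:,2],[50,90]),4),np.round(cv2.minEnclosingCircle(q[q[:,2]>.088][:,:2].astype(np.float32))[0],4)))
    c=(np.hypot(W[...,0]-.5,W[...,1]+.0)<.05)&(W[...,2]>.04)&(W[...,2]<.05); print(' carriage z',np.median(W[c][:,2]))
E
```

```text
pos [ 0.5014 -0.024   0.1688] yaw jaw 13.903378338904018 F [-0.29 -0.68  0.04] open 0.678727393547436 t 6.65
d (60mm) [ 0.006 -0.024  0.146] a (6deg) [0.042 0.009 0.017]
wrist 1183 (array([ 0.4841, -0.0398,  0.085 ]), array([ 0.5132, -0.0097,  0.0952]), array([0.0928, 0.0939]), array([ 0.4987, -0.0248]))
 carriage z 0.045287502528247287
scene 75 (array([ 0.4867, -0.0346,  0.0853]), array([ 0.5147, -0.0063,  0.0963]), array([0.0916, 0.0943]), array([ 0.5016, -0.0198]))
 carriage z 0.04511672820619805
```

View pics/wrist5.png

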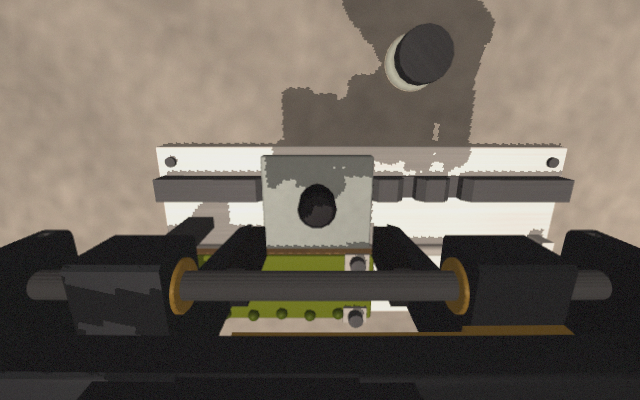

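View pics/scene5.png

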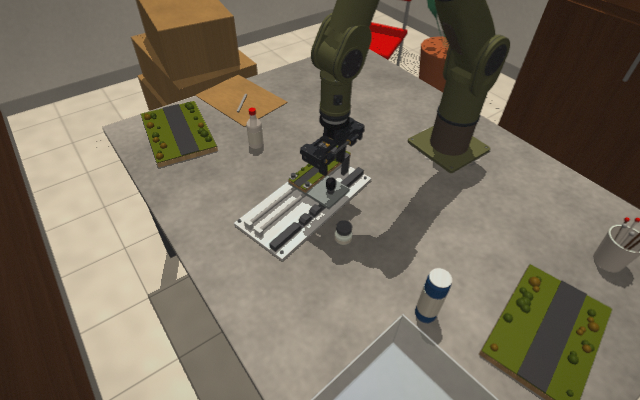

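Knob top is at z 0.093, which is the fully home height. It moved 45.0 mm by the wrist camera and 44.2 mm by the scene camera. The bottle at (255,130), the can at (433,295) and the jar are where they were, and the gripper is clear, so I'm handing in.

```bash
python3 -c "
from plant import r
print(r.finish_job())"
```

```text
the job is handed in; nothing more can be done
None
```

The carriage is one notch nearer the drill bridge with the knob's pin home in that notch. The job is handed in, after about 6.7 s of the 37 s allowed.

I gripped the knob, pulled it straight up about 19 mm, slid the carriage 45 mm, then lowered the knob, let go and lifted the gripper clear.

Last checks before handing in:
- **Carriage travel:** the knob moved 45.0 mm by the wrist camera and 44.2 mm by the scene camera, both within the 5 mm limit. The two cameras differ by about 3–5 mm on the knob's absolute position, but they agree on how far it moved.
- **Knob height:** its top is at about z = 93 mm, which is fully home.
- **Robot contact:** the gripper is open and well above the knob, with the force reading near zero.
- **Bystanders:** the glue bottle, spray can and paint jar looked unmoved in the final picture. I judged this by eye and did not measure it.

One move call was refused because its rows lacked keys. It moved nothing, and no check failed.

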